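Close the bench caliper on a piston pin

TASK

Measure the steel piston pin that stands alone in the small compartment of the parts tray: first open the bench caliper wide enough, then stand the pin upright on the small work rest between the jaws and let go of it. Then slide the moving jaw shut by its housing, gently, until both jaws just touch the pin, without tilting the jaw or squeezing hard, and let go, leaving the caliper closed on the upright pin; leave everything else where it is.

Things in the scene. Friction and masses are not known exactly. Their poses are not given: they have to be found in the camera images.
- pin_a_center (a point): centre (half-way up, 30 mm above its foot) of one of three plain steel piston pins: tubes 60 mm tall, open at the top, about 75 to 190 g, of three size grades between 18 and 26 mm in diameter, no two alike; which is which is not known before measuring. They stand upright in the tray, one in the small compartment, two in the large one. z = the pin's own axis
- pin_b_center (a point): centre (half-way up, 30 mm above its foot) of one of three plain steel piston pins: tubes 60 mm tall, open at the top, about 75 to 190 g, of three size grades between 18 and 26 mm in diameter, no two alike; which is which is not known before measuring. They stand upright in the tray, one in the small compartment, two in the large one. z = the pin's own axis
- pin_c_center (a point): centre (half-way up, 30 mm above its foot) of one of three plain steel piston pins: tubes 60 mm tall, open at the top, about 75 to 190 g, of three size grades between 18 and 26 mm in diameter, no two alike; which is which is not known before measuring. They stand upright in the tray, one in the small compartment, two in the large one. z = the pin's own axis
- tray: low dark steel parts tray, 130 mm (x) by 250 mm (y), outer walls 14 mm high and 3 mm thick, floor 3 mm thick; origin: centre of its underside. A cross wall (14 mm high) at y = -37 mm divides it into a small compartment at the -y end with one pin and a large one with two pins; the pins stand about 75 mm apart along y
- small_compartment (a point): middle of the floor of the tray's small compartment; the pin to be measured stands within 20 mm of it, seen from above. Axes are those of the tray
- stand: dark cast stand screwed to the bench (base plate 120 mm in x by 310 mm in y by 12 mm) that holds a digital caliper level, face up. Origin: centre of its underside. The beam (16 wide, 4 thick, mid height 55 mm above the bench) runs along the stand's y, 30 mm to the +x side of the origin; the jaws point to -x. Clamp posts hold the beam at y = +127 and -128 mm, screw heads 70 mm high
- rest_center (a point): point on the top face of the work rest, 40 mm above the bench, about where the pin is to stand; axes are those of the stand. The rest is a flat steel plate 52 mm (x) by 45 mm (y); this point lies 11 mm to the -y side of the fixed jaw's face and 35 mm from the beam's axis. The jaws pass 12 to 18 mm above the rest
- fixed_jaw: the caliper's fixed jaw, steel, 6 mm thick (52 to 58 mm above the bench), 52 mm long from the beam's edge to its tip, at the +y end of the stand; origin under its measuring face, 30 mm from the beam's axis towards the tips, at bench height; its face looks to the stand's -y. Axes are those of the stand
- fixed_face (a point): point on the fixed jaw's measuring face, at mid thickness (55 mm above the bench), 35 mm from the beam's axis towards the jaw tips; axes are those of the stand
- sliding_jaw: the moving jaw (size as the fixed one) with its grey housing, 38 mm (x) by 85 mm (y) by 16 mm thick (47 to 63 mm above the bench), which rides on the beam and slides along the stand's y. Origin: on the beam's axis in the middle of the housing, 55 mm behind (to -y of) the jaw's measuring face. Axes are those of the stand when the jaw is square
- slider_grip (a point): grip point in the middle of the housing, 55 mm above the bench: pinch the housing here across its 38 mm width (along the stand's x) and slide it along the stand's y; a push here makes no tilt. A lock screw (not used) sticks out of the +x side 22 mm behind the jaw's face, a thumb roller out of the -x side 77 mm behind it; between them the sides are plain
- sliding_face (a point): point on the moving jaw's measuring face, at mid thickness, 35 mm from the beam's axis; the gap between the jaws is its distance from fixed_face along the stand's y
- slider (a joint): opening of the caliper in m: 0 = jaws shut, grows as the jaw moves to the stand's -y, at most 0.105. Sliding it takes about 3 N; it stays where it is left, and springs back if it is left pressed on the part with more than that
- jaw_tilt (a joint): tilt of the moving jaw against the beam in rad, about the vertical; 0 = square. A spring gib holds it square and gives way by 0.01 rad for each 0.08 N m: 5 N on a pin 35 mm from the beam's axis tilts it by 0.02, and so does a push at the jaw instead of the housing. Beyond 0.05 the jaw counts as tilted; more than 8 N on the pin counts as squeezed
- oil_filter: bystander on the bench: white oil filter, 76 mm across, 85 mm tall; origin: centre of its underside
- socket: bystander on the bench: socket, 26 mm across, 32 mm tall; origin: centre of its underside
- bearing: bystander on the bench: ball bearing lying flat, 52 mm across, 15 mm tall; origin: centre of its underside
- ratchet: bystander on the bench: ratchet, 190 mm long, lying flat; origin: under its middle
- spray_can: bystander on the bench: spray can, 66 mm across, 165 mm tall; origin: centre of its underside

How it is judged (in metres and radians):
On the way, in this order (a step that is already met when the one before it is completed fails the run):
1. the caliper is opened wider than the pin (value of joint slider above 0.025 m), for 0.2 s.
2. the pin stands upright on the rest between the jaws, let go (((horizontal distance between pin_a_center and rest_center below 0.02 m and z of pin_a_center in the frame of rest_center between 0.027 and 0.033 m and angle between pin_a_center's own z axis and vertical below 0.06 rad and linear speed of pin_a below 0.01 m/s and contact force between the fingers and pin_a below 0.05 N) or (horizontal distance between pin_b_center and rest_center below 0.02 m and z of pin_b_center in the frame of rest_center between 0.027 and 0.033 m and angle between pin_b_center's own z axis and vertical below 0.06 rad and linear speed of pin_b below 0.01 m/s and contact force between the fingers and pin_b below 0.05 N) or (horizontal distance between pin_c_center and rest_center below 0.02 m and z of pin_c_center in the frame of rest_center between 0.027 and 0.033 m and angle between pin_c_center's own z axis and vertical below 0.06 rad and linear speed of pin_c below 0.01 m/s and contact force between the fingers and pin_c below 0.05 N))), for 0.2 s.
At the end, for the whole second after the job is handed in: The pin from the small compartment stands upright (within 3.4 degrees) and still on the work rest, within 20 mm of rest_center; both jaws of the caliper touch it with at least 0.1 N each, the moving jaw square to within 0.03 rad; the other two pins are where they were (((horizontal distance between pin_a_center and rest_center below 0.02 m and z of pin_a_center in the frame of rest_center between 0.027 and 0.033 m and angle between pin_a_center's own z axis and vertical below 0.06 rad and linear speed of pin_a below 0.01 m/s and contact force between each of sliding_jaw, fixed_jaw and pin_a above 0.1 N) or (horizontal distance between pin_b_center and rest_center below 0.02 m and z of pin_b_center in the frame of rest_center between 0.027 and 0.033 m and angle between pin_b_center's own z axis and vertical below 0.06 rad and linear speed of pin_b below 0.01 m/s and contact force between each of sliding_jaw, fixed_jaw and pin_b above 0.1 N) or (horizontal distance between pin_c_center and rest_center below 0.02 m and z of pin_c_center in the frame of rest_center between 0.027 and 0.033 m and angle between pin_c_center's own z axis and vertical below 0.06 rad and linear speed of pin_c below 0.01 m/s and contact force between each of sliding_jaw, fixed_jaw and pin_c above 0.1 N)) and angle between the y axis of sliding_jaw and the y axis of fixed_jaw, either way round below 0.03 rad and horizontal distance between each of pin_a_center, pin_b_center, pin_c_center and small_compartment above 0.04 m).
It fails at once if the moving jaw presses on a pin with more than 8 N (contact force between sliding_jaw and pin_a above 8 N or contact force between sliding_jaw and pin_b above 8 N or contact force between sliding_jaw and pin_c above 8 N).
It fails at once if the moving jaw is tilted by more than 0.05 rad (value of joint jaw_tilt above 0.05 rad or value of joint jaw_tilt below -0.05 rad).
It fails at once if another part is moved by more than 25 mm (distance of any of oil_filter, socket, bearing, ratchet, spray_can from where it was at the start of the episode above 0.025 m).
It fails at once if a second pin is moved by more than 25 mm (distance of each of pin_a_center, pin_b_center from where it was at the start of the episode above 0.025 m or distance of each of pin_b_center, pin_c_center from where it was at the start of the episode above 0.025 m or distance of each of pin_a_center, pin_c_center from where it was at the start of the episode above 0.025 m).
It also fails if it takes over 72 s, if anything falls off the work surface, if the arm or the gripper's body presses on something with over 40 N, if the wrist force passes 120 N, or if a joint passes its speed limit or range.

ROBOT

A 6-joint arm with a two-finger parallel gripper is mounted at the origin on the work surface. World frame = base frame: x ahead of the robot, y to its left, z up, the work surface at z = 0. Lengths are in mm, angles in rad, forces in N, time in s.
With the tool pointing down it reaches from about 250 to 800 mm from the base axis. Payload 3.9 kg.
Tool frame: the origin (TCP) lies at the very end of the fingers, on their centre line; the grasp point (between the pads) lies 19 mm behind it; z points along the fingers, y is the line along which they close (so a half turn about z gives the same grasp; the last joint's range is limited). The gripper opens to 85 mm and grips with 20 to 120 N. Pads are 22 mm wide; open, the fingers measure 114 mm over their backs; the gripper's body (76 mm by 85 mm) begins 54 mm behind the grasp point. The pads swing forward as they close: fully open they stand 13 mm farther back than shut.
Start: joints at [-1.212, 0.26, -0.138, 1.173, 0, 1.571], TCP at [184.349, -491.559, 231.304] pointing down, gripper open.
Joint ranges: [-2.78, 2.78], [-0.83, 1.72], [-1.28, 1.37], [-1.9, 2.12], [-1.57, 1.48], [-3.14, 3.14]. Speed limits (rad/s): [2.57, 2.57, 3.14, 3.14, 3.14, 3.14].

INTERFACE

Orientations are given as a unit quaternion [x, y, z, w].
In Python, from workcell import arm, capture, camera_info gives the robot as it stands. Calls block until the motion is done:
- arm.move_pose(position, orientation): joint-space move of the TCP to a pose.
- arm.move_linear(position, rot=None, max_speed=150, max_force=None): straight line of the TCP; rot=None keeps the orientation; max_speed is the mean speed in mm/s. With max_force (N) it stops when the force on the tool has changed by that much, and returns True; else False.
- arm.move_j(angles): joint-space move.
- arm.open_gripper() and arm.close_gripper(newtons=None): open the fingers fully, or close them until they stop; newtons is the grip in N (None keeps the last).
- arm.sleep(seconds).
- arm.inverse_kinematics(position, orientation): joint angles nearest the present ones, or None.
- arm.read_state(): the state.
- capture(name): name is "scene" or "top" or "wrist"; returns the picture (400x640x3 uint8, blue, green, red); there is no depth.
- camera_info(name): a dict with "camera_matrix" (3x3 intrinsics, pixels), "extrinsics" (4x4, takes a point from world to camera coordinates). Camera axes: x right, y down, z forward; pixel columns grow to the right and rows downward; lengths in mm; the calibration is good to about 2 mm. A picture is of the moment at which its call begins: read the wrist's pose just before it. camera_info takes no time and is no camera call; for the wrist camera it gives the pose at the moment of the call.
A pose or a line that the arm cannot do raises arm.IKError and nothing moves.
- arm.job_done(): hands the job in; it is judged then, once.
The state is a dict: "time": time; "joint_positions": joint angles; "qd": joint speeds; "effort": joint torques, N m; "ee_pos": TCP position; "tcp_rot": TCP orientation; "ft_force": force on the tool from outside, world axes, zero at the start; "ft_torque": the same for the moment, N m; "gripper_width": finger opening in mm; "grip_force": force on a finger pad.
Only numpy, scipy, OpenCV 4.12 (cv2) and the standard library are available. Lean on these libraries where they do the work, as an engineer would, in place of code of your own. Each camera call takes 0.05 s, during which the arm holds its last target. There are 200 camera calls.

## Working session

There is one attempt and no reset: what is moved stays moved. The work goes in short steps, each a Python script; the robot and the scene stay as the last script left them, time stands still between calls to the robot, and variables do not carry over. Pictures are saved under pics/ and viewed, at most 10 in all, crops included, and the job is handed in when it is done.

```bash
mkdir -p pics; ls; python3 - <<'E'
from workcell import arm,capture,camera_info
import cv2,numpy as np
for n in("scene","top"):
    cv2.imwrite(f"pics/{n}0.png",capture(n)); c=camera_info(n); print(n,np.round(c["camera_matrix"],1).tolist(),np.round(c["extrinsics"],3).tolist())
s=arm.read_state();print(s["time"],s["ee_pos"],s["tcp_rot"],s["gripper_width"])
E
```

```text
pics
scene [[385.8, 0.0, 317.4], [0.0, 385.8, 196.4], [0.0, 0.0, 1.0]] [[0.878, 0.479, -0.006, -469.151], [0.387, -0.718, -0.578, -227.766], [-0.281, 0.505, -0.816, 1257.816], [0.0, 0.0, 0.0, 1.0]]
top [[445.6, 0.0, 313.4], [0.0, 445.6, 194.7], [0.0, 0.0, 1.0]] [[0.005, -1.0, 0.002, -74.961], [-0.999, -0.005, -0.036, 528.858], [0.036, -0.002, -0.999, 1424.251], [0.0, 0.0, 0.0, 1.0]]
0.1 [ 184.15146293 -490.99286709  230.55802886] [ 9.83950570e-01  1.78439112e-01 -1.52454941e-04 -8.57673174e-04] 85.21200716379941
```

View pics/top0.png

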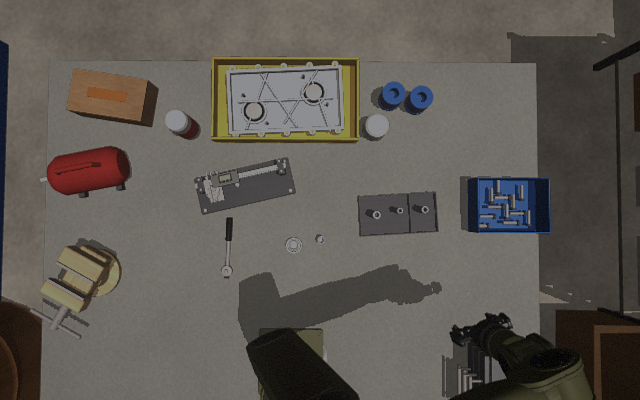

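View pics/scene0.png

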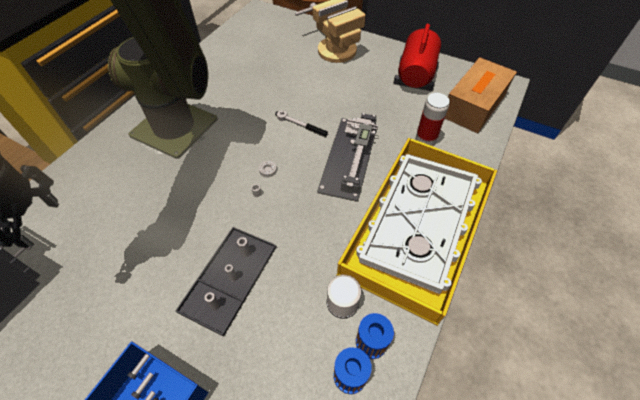

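The top view shows the stand at about (245,185), slightly rotated, with its jaws at the left end. The tray is at (398,213), and the pin to measure, in the small compartment, is at (424,209). I'll take closer wrist views of both.

```bash
cat > h.py <<'E'
from workcell import arm,capture,camera_info
import cv2,numpy as np
from scipy.spatial.transform import Rotation as R
def ray(c,px,z):
    K=np.array(c["camera_matrix"]);E=np.array(c["extrinsics"])
    d=E[:3,:3].T@np.linalg.solve(K,[px[0],px[1],1.]);o=-E[:3,:3].T@E[:3,3]
    return o+d*(z-o[2])/d[2]
def proj(c,P):
    K=np.array(c["camera_matrix"]);E=np.array(c["extrinsics"])
    q=K@(E[:3,:3]@np.asarray(P,float)+E[:3,3]);return q[:2]/q[2]
def down(yaw): # tool z down; tool y (closing line) at angle yaw+90deg in world
    return (R.from_euler('z',yaw)*R.from_euler('x',np.pi)).as_quat()
E
python3 - <<'E'
from h import *
c=camera_info("top")
for n,p,z in [("pin",(424,209),63),("s1",(194,184),12),("s2",(291,157),12),("s3",(205,213),12),("s4",(296,188),12),("t1",(358,195),14),("t2",(435,192),14),("t3",(361,235),14),("t4",(438,231),14)]:
    print(n,ray(c,p,z).round(0))
w=camera_info("wrist");E=w["extrinsics"];s=arm.read_state()
T=R.from_quat(s["tcp_rot"]); o=-E[:3,:3].T@E[:3,3]
print("cam in tool",T.inv().apply(o-s["ee_pos"]),T.inv().apply(E[:3,:3].T[:,2]),T.inv().apply(E[:3,:3].T[:,0]),np.round(w["camera_matrix"],1).tolist())
print(T.as_euler('zyx'))
E
```

```text
pin [ 485. -415.   63.]
s1 [562. 311.  12.]
s2 [650.   0.  12.]
s3 [469. 275.  12.]
s4 [550. -16.  12.]
t1 [ 529. -216.   14.]
t2 [ 540. -463.   14.]
t3 [ 401. -225.   14.]
t4 [ 415. -472.   14.]
cam in tool [  66.56600174    0.51812142 -142.73154642] [-2.64182463e-01  5.86563909e-04  9.64472541e-01] [-6.73054189e-05  9.99999801e-01 -6.26606439e-04] [[309.6, 0.0, 323.8], [0.0, 309.6, 202.2], [0.0, 0.0, 1.0]]
[-3.58799394e-01 -6.06101168e-04 -3.13995924e+00]
```

```bash
python3 - <<'E'
from h import *
y=np.radians(105.6)
arm.move_pose([570,150,230],down(y))
arm.sleep(.3)
c=camera_info("wrist"); im=capture("wrist"); np.savez("w1.npz",E=c["extrinsics"],K=c["camera_matrix"])
cv2.imwrite("pics/w1.png",im);s=arm.read_state();print(s["time"],s["ee_pos"],s["joint_positions"])
E
```

```text
3.0917 [570.06602132 149.69237201 230.0454073 ] [ 2.56799633e-01  3.71864818e-01  2.21386783e-02  1.22100639e+00
 -1.68887409e-05  1.55584181e+00]
```

View pics/w1.png

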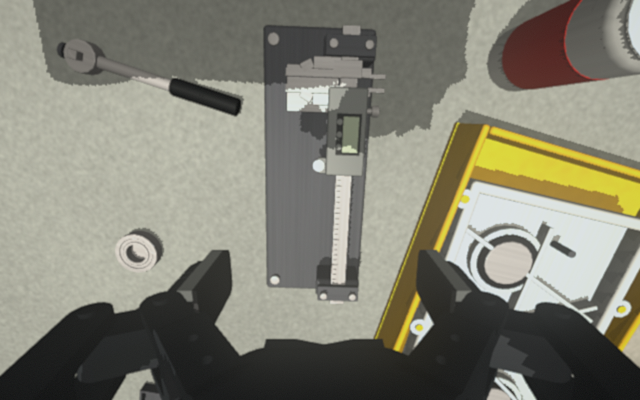

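The jaws are nearly shut, at image (320,75). The housing runs from about row 88 to 175, with the beam below it down to row 290. I'll zoom in for precise edges.

```bash
python3 - <<'E'
import cv2
im=cv2.imread("pics/w1.png")
a=cv2.resize(im[15:165,255:400],None,fx=4,fy=4,interpolation=cv2.INTER_CUBIC)
cv2.imwrite("pics/w1c.png",cv2.convertScaleAbs(a,alpha=1.5,beta=10))
E
```

```text
(no output)
```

View pics/w1c.png

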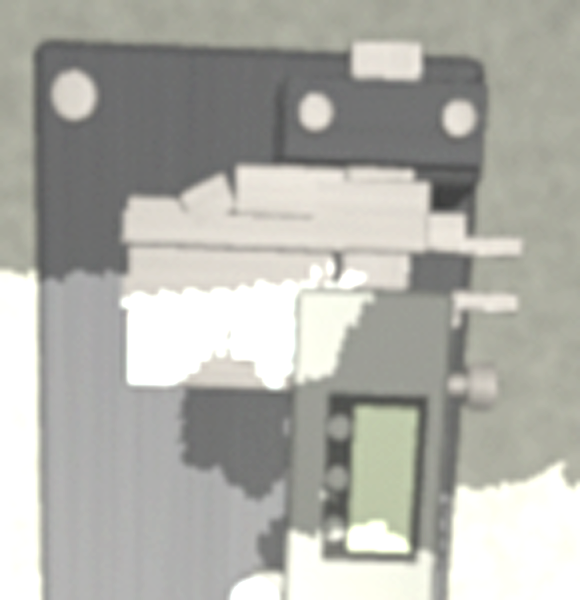

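Positions in full-image pixels (crop/4 + (255,15)):
- **+y clamp screw heads:** crop (316,112) and (459,118).
- **Fixed face line:** crop row about 247.
- **Housing:** front edge at crop row 292, columns 298 to 452.

In the full picture, the -y clamp screws are at (323,297) and (352,297).

```bash
python3 - <<'E'
from h import *
d=np.load("w1.npz");c=dict(camera_matrix=d["K"],extrinsics=d["E"])
f=lambda x,y:(255+x/4,15+y/4)
a=(ray(c,f(316,112),70)+ray(c,f(459,118),70))/2
b=(ray(c,(323,297),70)+ray(c,(352,297),70))/2
u=(a-b)[:2];print("len",np.linalg.norm(u),"yaw",np.degrees(np.arctan2(-u[0],u[1])))
l1,l2=ray(c,f(38,60),12),ray(c,(266,285),12);v=(l1-l2)[:2];print("edge yaw",np.degrees(np.arctan2(-v[0],v[1])))
j1,j2=ray(c,f(128,244),58),ray(c,f(425,250),58);v=(j2-j1)[:2];print("jaw yaw",np.degrees(np.arctan2(v[1],v[0])))
y=np.arctan2(-u[0],u[1]);Rz=np.array([[np.cos(y),-np.sin(y)],[np.sin(y),np.cos(y)]])
O=(a+b)[:2]/2-Rz@[30,-.5];print("O",O)
loc=lambda p,z:(Rz.T@(ray(c,p,z)[:2]-O)).round(1)
for n,p,z in[("leftedge(-60)",f(38,60),12),("fixface",f(128,245),58),("fixface2",f(300,247),58),("fjtip",f(123,235),58),("housFL",f(298,292),63),("housFR",f(452,296),63),("housback",(345,175),63),("resttipL bottom",f(127,385),40),("restR",f(215,385),40)]:print(n,loc(p,z))
E
```

```text
len 255.13186900296057 yaw 13.35440017338404
edge yaw 13.03241867633739
jaw yaw 14.473387685624573
O [559.49867115 150.19079927]
leftedge(-60) [-58.1 148.9]
fixface [-28.9  99.3]
fixface2 [ 11.9 100.4]
fjtip [-30.1 101.4]
housFL [11.8 89.9]
housFR [48.1 90.4]
housback [31.1  7.6]
resttipL bottom [-31.   67.6]
restR [-8.3 68.5]
```

```bash
cat >> h.py <<'E'
SY=np.radians(13.4);O=np.array([559.5,150.2])
def st(x,y,z): # stand frame -> world
    c,s=np.cos(SY),np.sin(SY);return [O[0]+c*x-s*y,O[1]+s*x+c*y,z]
QS=down(SY+np.pi/2)
def rep(t=""):
    s=arm.read_state();print(t,round(s["time"],2),np.round(s["ee_pos"],1),"F",np.round(s["ft_force"],1),"T",np.round(s["ft_torque"],2),"w",round(s["gripper_width"],1),"g",round(s["grip_force"],1))
E
python3 - <<'E'
from h import *
arm.move_pose(st(30,46,110),QS);rep()
print(arm.move_linear(st(30,46,36),max_speed=80,max_force=8));rep("down")
arm.close_gripper(20);rep("closed")
arm.move_linear(st(30,-9,36),max_speed=40);rep("slid")
arm.open_gripper();rep("open")
arm.move_linear(st(30,-9,130));
arm.move_pose(st(20,20,230),QS);arm.sleep(.2)
c=camera_info("wrist"); im=capture("wrist"); np.savez("w2.npz",E=c["extrinsics"],K=c["camera_matrix"]);cv2.imwrite("pics/w2.png",im);rep()
x,y=proj(c,st(10,60,55)).astype(int);print(x,y)
x0,y0=max(x-100,0),max(y-75,0);print(x0,y0)
cv2.imwrite("pics/w2c.png",cv2.resize(im[y0:y0+150,x0:x0+200],None,fx=4,fy=4,interpolation=cv2.INTER_CUBIC))
E
```

```text
3.67 [578.2 201.8 110.4] F [0.2 0.2 0.5] T [-0.03 -0.05  0.03] w 85.4 g 0.0
False
down 4.75 [578.5 202.1  36.6] F [ 0.5 -0.5  0.1] T [-0.   -0.04  0.04] w 85.3 g 0.0
closed 5.24 [578.  201.9  36.4] F [-1.1 -0.7  2.6] T [-0.02  0.19 -0.05] w 37.8 g 26.6
slid 6.77 [590.8 148.6  36.3] F [-2.7  2.2  5.9] T [ 0.38  0.47 -0.03] w 37.4 g 26.9
open 7.3 [590.8 148.3  35.8] F [ 0.6 -0.3 -1.2] T [-0.01 -0.03  0.04] w 85.5 g 0.0
 8.82 [573.4 173.7 228. ] F [0.2 0.4 0. ] T [ 0.03  0.01 -0.01] w 85.1 g 0.0
315 143
215 68
```

View pics/w2c.png

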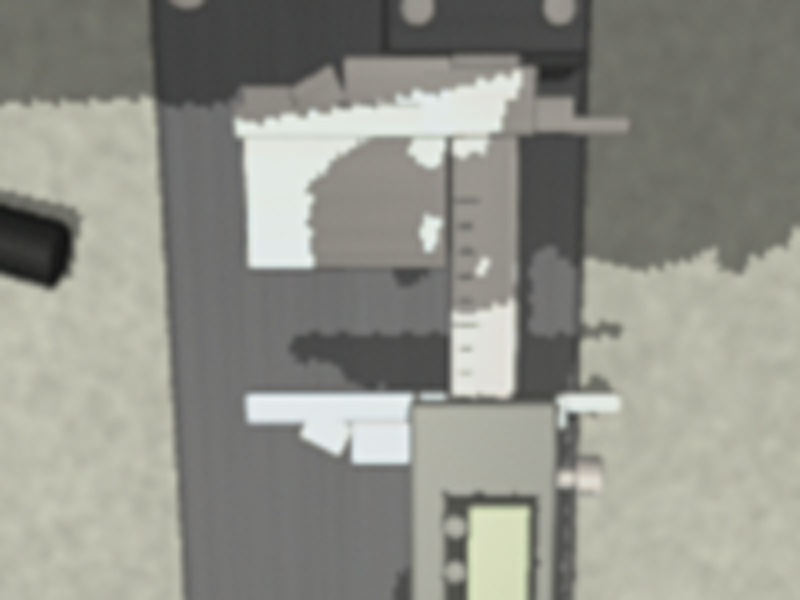

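The caliper is open by about 60 mm: fixed face at crop row 137, moving face at row 395, rest spanning rows 137 to 267. Next is a close look at the pin.

```bash
python3 - <<'E'
from h import *
d=np.load("w2.npz");c=dict(camera_matrix=d["K"],extrinsics=d["E"])
def loc(x,y,z):
    p=ray(c,(215+x/4,68+y/4),z)[:2]-O;cc,s=np.cos(SY),np.sin(SY);return (np.array([[cc,s],[-s,cc]])@p).round(1)
print("fix",loc(250,137,58),loc(500,137,58),"mov",loc(250,394,58),loc(410,394,58),"rest",loc(247,267,40),loc(440,267,40))
arm.move_pose([485,-420,190],down(np.radians(92.5)));arm.sleep(.3)
c=camera_info("wrist"); im=capture("wrist"); np.savez("w3.npz",E=c["extrinsics"],K=c["camera_matrix"]);cv2.imwrite("pics/w3.png",im);rep()
x,y=proj(c,[485,-415,35]).astype(int);x0,y0=max(x-100,0),max(y-75,0);print(x0,y0)
cv2.imwrite("pics/w3c.png",cv2.resize(im[y0:y0+150,x0:x0+200],None,fx=4,fy=4,interpolation=cv2.INTER_CUBIC))
E
```

```text
fix [-26.5  99.7] [33.6 99.7] mov [-29.   37.6] [11.6 37.6] rest [-31.3  68.2] [19.2 68.2]
 11.33 [ 485.3 -419.7  190. ] F [-0.6  0.1 -0.4] T [-0.   -0.03 -0.05] w 85.2 g 0.0
223 107
```

View pics/w3c.png

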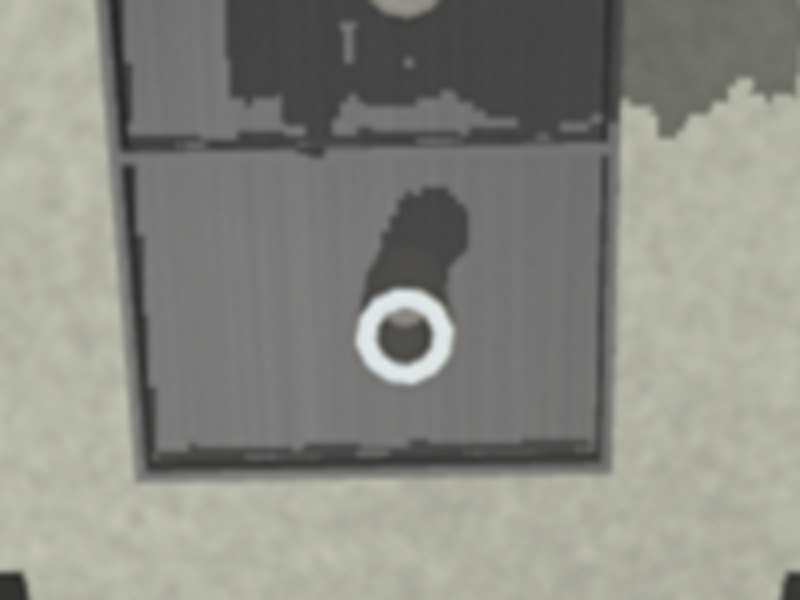

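The pin's top ring is centred at crop (405,337), full-image (324.2,191.2), about 24 px across. I'll pick it up with the fingers closing across the tray's x.

```bash
python3 - <<'E'
from h import *
d=np.load("w3.npz");c=dict(camera_matrix=d["K"],extrinsics=d["E"])
p=ray(c,(223+405/4,107+337/4),63);print(p, "dia",np.linalg.norm(ray(c,(223+357/4,107+337/4),63)-ray(c,(223+453/4,107+337/4),63)))
arm.move_linear([p[0],p[1],110]);
print(arm.move_linear([p[0],p[1],36],max_speed=80,max_force=6));rep("down")
arm.close_gripper(30);rep("closed")
arm.move_linear([p[0],p[1],180],max_speed=120);rep("up")
arm.move_pose(st(-5,83,180),QS);rep("over")
arm.move_linear(st(-5,83,90),max_speed=90);arm.sleep(.2);rep("low")
cv2.imwrite("pics/p1.png",capture("wrist"))
c=camera_info("scene");im=capture("scene");x,y=proj(c,st(-5,83,70)).astype(int);print(x,y)
cv2.imwrite("pics/p1s.png",cv2.resize(im[y-50:y+50,x-60:x+60],None,fx=5,fy=5,interpolation=cv2.INTER_CUBIC))
E
```

```text
[ 485.71000002 -417.23232937   63.        ] dia 21.48179616728224
False
down 13.09 [ 486.2 -417.6   36.6] F [-0.5 -0.5  0.2] T [0.04 0.03 0.04] w 85.4 g 0.0
closed 13.69 [ 485.7 -417.3   36.2] F [-0.6  0.   1.8] T [ 0.04  0.05 -0.01] w 20.9 g 29.4
up 15.04 [ 485.2 -416.8  179. ] F [-0.3  0.2 -1.5] T [-0.05 -0.01 -0.04] w 21.1 g 29.4
over 17.36 [535.8 228.9 180. ] F [ 0.7 -1.8 -0.8] T [-0.04  0.04  0.01] w 21.0 g 29.4
low 18.71 [535.8 230.   90.6] F [-0.2  0.1 -0.7] T [ 0.04 -0.02 -0.01] w 20.9 g 29.4
353 121
```

View pics/p1.png

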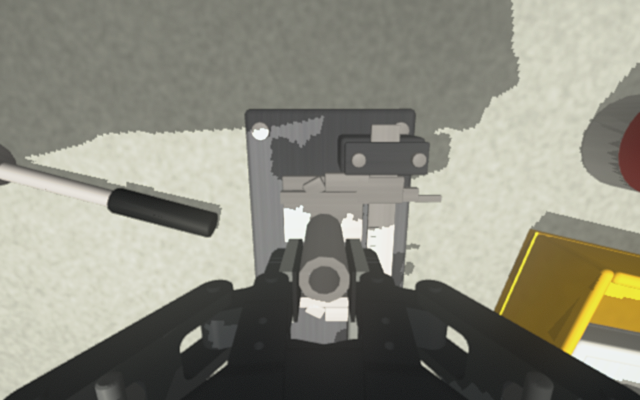

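The pin is held upright (top ring at (324,280)), 21 mm in diameter, over the rest and clear of the fixed jaw. I'll lower it until contact.

```bash
python3 - <<'E'
from h import *
arm.move_linear(st(-5,83,77),max_speed=40)
print(arm.move_linear(st(-5,83,71),max_speed=10,max_force=3));rep("touch")
arm.sleep(.2);rep()
arm.open_gripper();arm.sleep(.2);rep("open")
arm.move_linear(st(-5,83,135),max_speed=100)
arm.move_pose(st(20,20,230),QS);arm.sleep(.2)
c=camera_info("wrist"); im=capture("wrist"); np.savez("w4.npz",E=c["extrinsics"],K=c["camera_matrix"]);cv2.imwrite("pics/w4.png",im);rep()
x0,y0=215,68
a=cv2.resize(im[y0:y0+150,x0:x0+125],None,fx=4,fy=4,interpolation=cv2.INTER_CUBIC)
cs=camera_info("scene");s=capture("scene");x,y=proj(cs,st(0,70,60)).astype(int);print(x,y)
b=cv2.resize(s[y-75:y+75,x-37:x+37],None,fx=4,fy=4,interpolation=cv2.INTER_CUBIC)
cv2.imwrite("pics/w4c.png",np.hstack([a,b]))
E
```

```text
True
touch 19.74 [535.6 229.9  73.2] F [-0.1 -0.5  4.3] T [-0.01  0.05  0.03] w 21.2 g 29.9
 19.94 [535.6 229.9  73.2] F [ 0.7 -0.5  6. ] T [-0.01  0.03 -0.05] w 20.6 g 29.9
open 20.78 [534.6 229.5  72.1] F [-0.1  0.1 -0.8] T [0.   0.   0.01] w 85.6 g 0.0
 22.35 [573.1 174.6 228.4] F [ 0.3 -0.7  0.5] T [ 0.04 -0.02  0.  ] w 85.7 g 0.0
354 127
```

View pics/w4c.png

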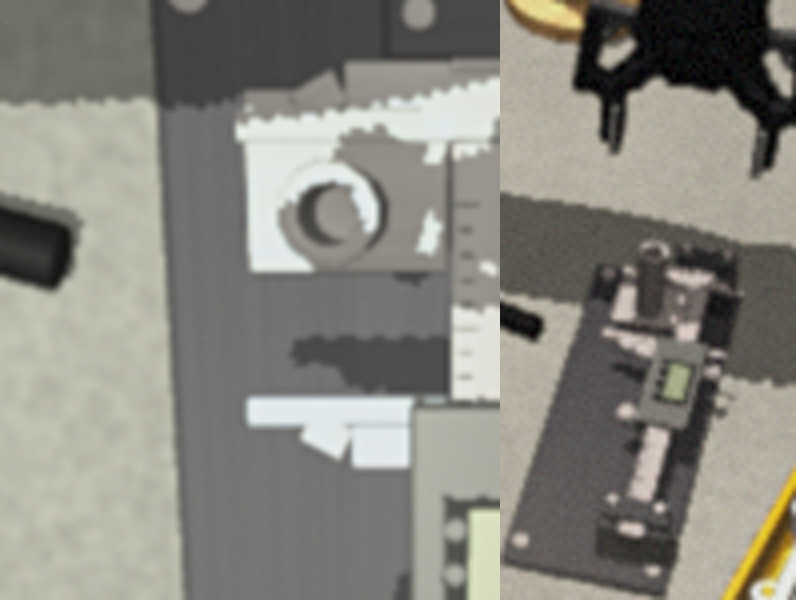

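The pin stands upright on the rest (top ring at crop (331,212)), about 6 mm short of the fixed jaw. The moving face is at y≈37.6, so the grip point is y≈-17. I'll grip the housing, slide most of the way, then creep in while watching the force.

```bash
cat > close.py <<'E'
from h import *
ud=np.array([-np.sin(SY),np.cos(SY),0])
def fy(n=5):
    v=[]
    for _ in range(n): arm.sleep(.03);v.append(-np.dot(ud,arm.read_state()["ft_force"]))
    return np.mean(v)
g=-16;k=lambda face:st(30,g+face-37.6,36)
arm.move_pose(st(30,g,110),QS)
print(arm.move_linear(st(30,g,36),max_speed=80,max_force=8))
arm.close_gripper(20);rep("closed")
arm.move_linear(k(68),max_speed=30);rep("68")
arm.move_linear(k(75),max_speed=8);base=fy();print("base",base)
face=75.;log=[]
while face<84:
    face+=.25;arm.move_linear(k(face),max_speed=6);f=fy();log.append((face,round(f,1)))
    if f>5.2: break
print(log);rep("stop")
E
python3 close.py
```

```text
False
closed 24.53 [592.5 141.6  36.4] F [-1.1 -0.3  2.5] T [-0.06  0.2  -0.01] w 37.5 g 26.7
68 25.7 [585.4 171.1  36.3] F [-1.2 -3.5  5.3] T [-0.47  0.25  0.02] w 37.7 g 27.0
base 3.5859304537770185
[(75.25, np.float64(3.7)), (75.5, np.float64(4.1)), (75.75, np.float64(3.9)), (76.0, np.float64(3.9)), (76.25, np.float64(3.8)), (76.5, np.float64(3.5)), (76.75, np.float64(4.1)), (77.0, np.float64(3.9)), (77.25, np.float64(4.1)), (77.5, np.float64(3.5)), (77.75, np.float64(3.7)), (78.0, np.float64(3.6)), (78.25, np.float64(3.9)), (78.5, np.float64(3.8)), (78.75, np.float64(3.8)), (79.0, np.float64(4.4)), (79.25, np.float64(4.5)), (79.5, np.float64(5.9))]
stop 34.39 [583.  181.1  36.4] F [-0.4 -5.   6.2] T [-1.02  0.16  0.12] w 37.6 g 27.1
```

Contact came at about 79 mm, as expected, with roughly 2 N on the pin. I'll release and check.

```bash
python3 - <<'E'
from h import *
arm.open_gripper();arm.sleep(.2);rep("open")
s=arm.read_state()["ee_pos"]
arm.move_linear([s[0],s[1],130],max_speed=100)
arm.move_pose(st(20,20,230),QS);arm.sleep(.2)
c=camera_info("wrist"); im=capture("wrist");rep()
x0,y0=265,68
a=cv2.resize(im[y0:y0+75,x0:x0+95],None,fx=8,fy=8,interpolation=cv2.INTER_CUBIC)
cv2.imwrite("pics/w5c.png",a)
E
```

```text
open 35.12 [582.7 182.4  36. ] F [-0.4 -0.3 -0.3] T [-0.01  0.03 -0.  ] w 85.4 g 0.0
 36.95 [573.4 174.1 228.2] F [-1.1 -0.1 -0.6] T [0.   0.05 0.04] w 85.2 g 0.0
```

View pics/w5c.png

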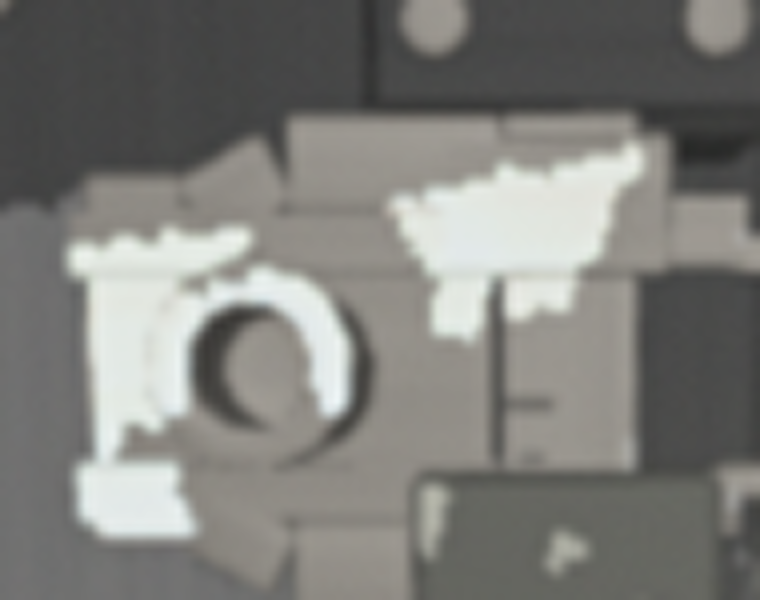

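The pin is upright with both jaws beside it: fixed face at crop row 270, moving face at row 463, ring centre at about (251,367). I'll check the gap numerically against the 21 mm pin.

```bash
python3 - <<'E'
from h import *
c=camera_info("wrist");im=cv2.imread("pics/w5c.png")
def loc(x,y,z):
    p=ray(c,(265+(x+.5)/8-.5,68+(y+.5)/8-.5),z)[:2]-O;cc,s=np.cos(SY),np.sin(SY);return (np.array([[cc,s],[-s,cc]])@p).round(1)
print("fix",loc(120,273,58),loc(600,270,58),"mov",loc(120,463,58),"pin",loc(251,367,100),loc(152,367,100),loc(352,367,100),loc(251,265,100),loc(251,468,100))
g=im.mean(2)
for x0,x1 in((100,115),(130,150),(430,480)):print(x0,[(y,int(g[y,x0:x1].mean())) for y in range(244,500,4) if not 300<y<436])
E
```

```text
fix [-24.3 100.6] [ 33.5 100.9] mov [-25.1  78.4] pin [-5.  89.3] [-15.4  89.3] [ 5.6 89.3] [-4.7 99.5] [-5.2 78.9]
100 [(244, 186), (248, 205), (252, 220), (256, 227), (260, 227), (264, 224), (268, 220), (272, 216), (276, 217), (280, 222), (284, 227), (288, 229), (292, 229), (296, 229), (300, 229), (436, 234), (440, 233), (444, 230), (448, 226), (452, 222), (456, 217), (460, 215), (464, 215), (468, 219), (472, 224), (476, 229), (480, 230), (484, 230), (488, 230), (492, 230), (496, 230)]
130 [(244, 209), (248, 222), (252, 229), (256, 231), (260, 228), (264, 224), (268, 219), (272, 216), (276, 215), (280, 220), (284, 225), (288, 227), (292, 227), (296, 227), (300, 226), (436, 133), (440, 129), (444, 130), (448, 128), (452, 135), (456, 147), (460, 169), (464, 194), (468, 217), (472, 227), (476, 230), (480, 231), (484, 230), (488, 230), (492, 230), (496, 230)]
430 [(244, 229), (248, 229), (252, 230), (256, 230), (260, 228), (264, 226), (268, 220), (272, 214), (276, 209), (280, 208), (284, 211), (288, 213), (292, 217), (296, 220), (300, 222), (436, 143), (440, 143), (444, 143), (448, 142), (452, 142), (456, 142), (460, 138), (464, 133), (468, 120), (472, 103), (476, 91), (480, 93), (484, 102), (488, 113), (492, 123), (496, 127)]
```

The image gives a gap of 22.0 ± 0.7 mm around a 21 mm pin, and the pin has been pushed to exactly the contact position. The image can't confirm a residual force, so I'll re-grip and press once more up to about 3 N. The force curve will show whether contact held.

```bash
python3 - <<'E'
src=open("close.py").read().split("g=-16")[0]
exec(src)
g=-16;k=lambda face,z=36:st(30,g+face-37.6,z)
arm.move_pose(k(78,110),QS)
print(arm.move_linear(k(78),max_speed=80,max_force=8))
arm.close_gripper(20);rep("closed");print(fy())
face=78.;log=[]
while face<81:
    face+=.2;arm.move_linear(k(face),max_speed=6);f=fy();log.append((round(face,2),round(float(f),1)))
    if f>6.3: break
print(log);rep("stop")
arm.open_gripper();arm.sleep(.2);rep("open")
arm.move_linear(k(face,130),max_speed=100)
arm.move_pose(st(20,20,230),QS);arm.sleep(.2)
im=capture("wrist");rep()
cv2.imwrite("pics/w6c.png",cv2.resize(im[68:143,265:360],None,fx=8,fy=8,interpolation=cv2.INTER_CUBIC))
E
```

```text
False
closed 39.07 [583.  180.9  36.4] F [-1.1 -0.9  2.9] T [-0.03  0.17  0.05] w 37.6 g 26.5
0.3136880172079457
[(78.2, 1.2), (78.4, 1.1), (78.6, 1.6), (78.8, 2.3), (79.0, 2.6), (79.2, 3.0), (79.4, 3.9), (79.6, 4.2), (79.8, 5.0), (80.0, 5.4), (80.2, 5.9), (80.4, 6.2), (80.6, 6.9)]
stop 44.65 [583.  181.   36.4] F [ 1.1 -7.3  6.2] T [-1.23  0.12  0.1 ] w 37.7 g 26.9
open 45.38 [582.4 183.5  36. ] F [-0.4 -0.3  0.1] T [ 0.   -0.03  0.01] w 85.3 g 0.0
 47.21 [573.4 174.  228.2] F [ 1.1  1.3 -0.4] T [ 0.04 -0.03 -0.03] w 85.5 g 0.0
```

View pics/w6c.png

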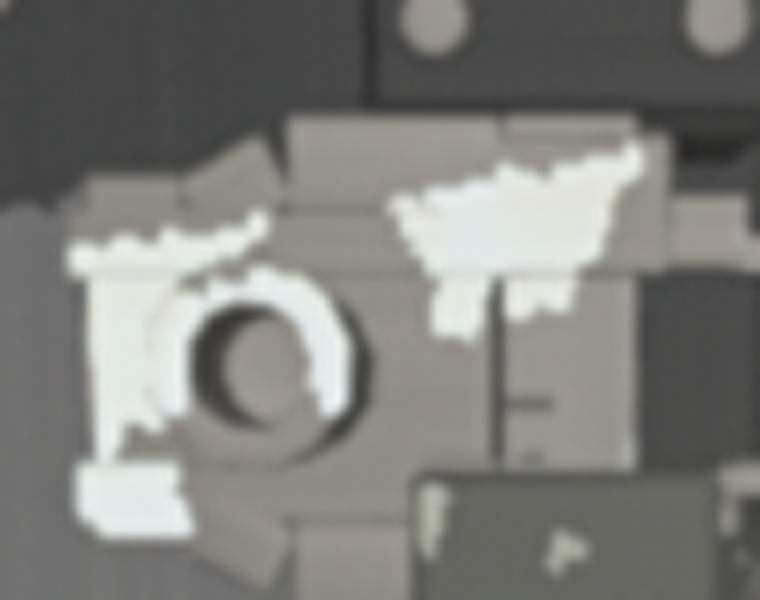

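The force climbed steadily with no sliding plateau and the jaw did not move, so contact held. The picture is unchanged: pin upright at (251,367) and both faces on it. Handing in.

```bash
python3 -c "
from workcell import arm
print(arm.job_done())"
```

```text
the job is handed in; nothing more can be done
None
```

The pin from the small compartment (about 21 mm in diameter) stands upright on the rest with the caliper closed gently on it and released, and the job is handed in at about 47 s; the hand-in gave no verdict.

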